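Post the wound bobbin through the dust flap

TASK

Take the bit case off the lid of the storage box and lay it flat on the rubber mat. Then slide the fully wound bobbin up off its spindle and push it down through the spring flap in the box's lid, so that it ends up inside the box with the flap shut behind it. Leave the bare bobbin and the tape roll on their spindles, and do not disturb the bottle, the battery pack or the wrench.

Things in the scene. Friction and masses are not known exactly. Their poses are not given: they have to be found in the camera images.
- box: storage box fixed to the bench, 230 (its x) by 160 (its y) by 175 high, clear walls 5 thick, grey lid. Origin: centre of its underside. The lid has an opening 100 (x) by 125 (y), centred 40 toward +x of the lid's centre, closed by an aluminium flap that is flush with the lid.
- opening (a point): centre of the lid's opening, level with the lid's top (175 above the bench); axes as the box's. The flap presses what is in the opening toward -x and up: a bobbin let go half-way in jams there, but with its top 20 or more below the lid's top it drops free; fingers (there is room beside it along y) may then be drawn straight up while the flap follows them shut
- flap (a joint): flap angle in rad: 0 shut, 1.45 fully open. Hinged along the opening's +x edge (box frame x = +90, z = 174), it swings down into the box; 96 from hinge to free edge, 4 thick. A spring shuts it (torque 0.2 to 0.3 N m): the bobbin's weight alone does not open it, some 6 to 15 N downward does, least far from the hinge.
- stand: fixed steel stand, plate 260 (its x) by 90 (y) by 12 thick, origin at the centre of its underside, with three upright steel spindles 12 in diameter in a row along its x, at -85, 0 and +85; their tips are 100 above the bench. Each carries one ring part, resting on the plate, in any order.
- wound_mid (a point): centre (half-way up) of the fully wound bobbin: upright cylinder 60 in diameter, 75 high, bore 20, black end rims 60 in diameter and 14 high, copper winding 57 in diameter filling the space between; about 0.2 kg; z along its axis. It stands on one of the three spindles, whose tip sticks out 13 above its top.
- bare_mid (a point): centre of the bare bobbin: same rims and height (60 in diameter, 75 high) but with an empty thin core 28 in diameter; on another spindle, to be left there
- tape_mid (a point): centre of the tape roll: plain ring 60 in diameter, 42 high, amber with a cardboard core; on the remaining spindle, to be left there
- bitcase_mid (a point): centre of the bit case: flat black case 150 (its x) by 45 (y) by 30 high with rows of bits in its top, about 0.22 kg; it lies on the box's lid across the flap
- mat: dark rubber mat stuck to the bench, 180 (its x) by 100 (y) by 3 thick; origin: centre of its underside
- bottle: upright white bottle 60 in diameter, 190 high, origin at the centre of its underside; bystander
- battery: battery pack, two green cells on a black holder, 80 (x) by 46 (y) by 26 high, origin at the centre of its underside; bystander
- wrench: steel wrench 170 long, lying flat along its x, up to 20 high; bystander
Not all that is in view belongs to the job. What is shaped like the part that bears bitcase_mid but red is not meant.

How it is judged:
On the way, in this order (a step that is already met when the one before it is completed fails the run):
1. the bit case lies flat on the mat, let go (x of bitcase_mid in the frame of mat between -0.06 and 0.06 m and y of bitcase_mid in the frame of mat between -0.035 and 0.035 m and z of bitcase_mid in the frame of mat below 0.024 m and angle between bitcase_mid's own z axis and vertical below 0.1 rad and contact force between bitcase and the fingers below 0.1 N), for 0.2 s.
2. the wound bobbin has been slid up clear of its spindle (z of wound_mid in the frame of stand above 0.137 m), for 0.1 s.
3. the wound bobbin pushes the flap open and is passing through it (value of joint flap above 0.5 rad and horizontal distance between wound_mid and opening below 0.04 m and z of wound_mid in the frame of opening below 0.015 m), for 0.05 s.
At the end, for the whole second after the job is handed in: wound bobbin at rest inside the box (centre within the walls, below 115 mm); flap shut within 0.08 rad; bit case flat on the mat (centre within 60 mm along, 35 mm across of its centre, tilt under 0.1 rad); bare bobbin, tape roll, bottle, battery pack, wrench within 30 mm of their starts (x of wound_mid in the frame of box between -0.115 and 0.115 m and y of wound_mid in the frame of box between -0.08 and 0.08 m and z of wound_mid in the frame of box below 0.115 m and x of bitcase_mid in the frame of mat between -0.06 and 0.06 m and y of bitcase_mid in the frame of mat between -0.035 and 0.035 m and z of bitcase_mid in the frame of mat below 0.024 m and angle between bitcase_mid's own z axis and vertical below 0.1 rad and value of joint flap below 0.08 rad and linear speed of each of wound, bitcase below 0.03 m/s and distance of each of bare_mid, tape_mid, bottle, battery, wrench from where it was at the start of the episode below 0.03 m); the robot touches nothing.
It fails at once if the bare bobbin, the tape roll or a bystander is moved by more than 40 mm (distance of any of bare_mid, tape_mid, bottle, battery, wrench from where it was at the start of the episode above 0.04 m).
It fails at once if the bottle is tipped (angle between bottle's own z axis and vertical above 0.35 rad).
It also fails if it takes over 70 s, if anything falls off the work surface, if the arm or the gripper's body presses on something with over 40 N, if the wrist force passes 120 N, or if a joint passes its speed limit or range.

ROBOT

A 6-joint arm with a two-finger parallel gripper is mounted at the origin on the work surface. World frame = base frame: x ahead of the robot, y to its left, z up, the work surface at z = 0. Lengths are in m, angles in rad, forces in N, time in s.
With the tool pointing down it reaches from about 0.35 to 0.975 m from the base axis. Payload 7.1 kg.
Tool frame: the origin (TCP) lies midway between the tips of the shut fingers; the grasp point (between the pads) lies 19 mm behind it; z points along the fingers, y is the line along which they close (so a half turn about z gives the same grasp; the last joint's range is limited). The gripper opens to 88 mm and grips with 3 to 60 N. Pads are 20 mm wide; open, the fingers measure 115 mm over their backs; the gripper's body (75 mm by 178 mm) begins 61 mm behind the grasp point.
Start: joints at [-0.019, 0.423, 1.63, -0, 1.089, -0.019], TCP at [0.625, 0, 0.223] pointing down, gripper open.
Joint ranges: [-3, 3], [-0.9, 2.11], [0.09, 2.58], [-1.31, 4.45], [0.11, 2.69], [-2.54, 2.54]. Speed limits (rad/s): [2.39, 2.39, 3.01, 3.14, 3.14, 3.14].

INTERFACE

Orientations are given as [roll, pitch, yaw] about the fixed x, y, z axes, in that order (R = Rz(yaw) Ry(pitch) Rx(roll)).
In Python, from bench import ctrl gives the robot as it stands.
- The arm moves only by the tool drive_tool, never from a script. Its argument "targets" is a list of rows, each an object of numbers: "dx", "dy", "dz": the shift along the tool's x, y, z in units of 0.3 m (1.0 is 0.3 m); "rx", "ry", "rz": the turn, a rotation vector about the tool's x, y, z in units of pi/2 rad (1.0 is pi/2 rad). A call has 1 to 5 rows; each row shifts and turns the commanded pose from where the row before left it, along the tool's axes as they then stand; what a row does not reach is not made up. A row lasts 1/12 s, in which the tool goes at most 41.7 mm and 7.16 degrees, less where a joint would pass 70% of its speed; a pose out of reach is approached as far as the arm can. A call with a number of a shift or a turn outside -1 to 1 is refused whole. A call with a gripper value outside its range is refused whole. "gripper" is the closure, from -1 (fully open) to 1 (shut), set as the call begins (left out, the last holds). The fingers move at their own pace and stop on an object; "force" is the grip in N (left out, the last holds). Time passes only in rows, so rows that do not move let the fingers close. It gives the time, the measured TCP pose, the force, the opening and the grip force at its end, in the units of the state.
- ctrl.read_state(): the state, without advancing time (a new reading comes with each control period).
- ctrl.camera(name): name is "scene" or "side" or "wrist"; returns (picture, depth): 384x512x3 uint8, red, green, blue; 384x512 float32, m along the optical axis (not along the pixel's ray), 0 where there is no reading.
- ctrl.get_calibration(name): a dict with "intrinsics" (3x3 intrinsics, pixels), "world_to_cam" (4x4, takes a point from world to camera coordinates). Camera axes: x right, y down, z forward; pixel columns grow to the right and rows downward; lengths in m; the calibration is good to about 2 mm. The wrist camera is an equidistant fisheye: a pixel r from the principal point sees the ray r / f radians off the axis. A picture is of the moment at which its call begins: read the wrist's pose just before it. get_calibration takes no time and is no camera call; for the wrist camera it gives the pose at the moment of the call.
- ctrl.close_job(): hands the job in; it is judged then, once.
Trained networks look in the newest picture that a camera, given by its name, has taken for a name from the list of things; names that differ only in an ending like _2 or _b are one class to them, and where a whole thing is asked for, a point or a joint stands for the part that bears it (a point fixed in the world has none). Each returns a list of dicts, best first, with "conf" (0 to 1); they miss things now and then, are a little off and sometimes report something else, mostly with a low value. They report only what shows in the picture. A call takes as long as a camera call. They do not tell look-alikes from the thing itself.
- ctrl.boxes_of(name, camera): "location" ([row, column] in pixels, amid what is visible of it).
- ctrl.mark_of(name, camera): "location" ([row, column] in pixels: a listed point, or the origin of a listed thing).
The state is a dict: "t": time; "joint_positions": joint angles; "joint_vel": joint speeds; "joint_torque": joint torques, N m; "eef_pos": TCP position; "tcp_rot": TCP orientation; "ft_force": force on the tool from outside, world axes, zero at the start; "torque": the same for the moment, N m; "grip_width": finger opening in m; "gripper_force": force on a finger pad.
Only numpy, scipy, OpenCV 4.12 (cv2) and the standard library are available. Lean on these libraries where they do the work, as an engineer would, in place of code of your own. Each camera call takes 0.05 s, during which the arm holds its last target. There are 200 camera calls.

## Working session

There is one attempt and no reset: what is moved stays moved. The work goes in short steps, Python scripts to look and compute and a tool call to move; the robot and the scene stay as the last step left them, time stands still between calls to the robot, and variables do not carry over. Pictures are saved under pics/ and viewed, at most 14 in all, crops included, and the job is handed in when it is done.

Besides the shell and the picture viewer there is one more tool, called after ">>>" as a command line: name --argument value ..., lists and objects as JSON in quotes. drive_tool: Moves the arm, as the interface text tells. Shifts and turns lie within -1 to 1; 1 stands for 0.3 m of shift or pi/2 rad of turn. Its arguments: {"type":"object","properties":{"targets":{"type":"array","items":{"type":"object","properties":{"dx":{"type":"number","minimum":-1,"maximum":1},"dy":{"type":"number","minimum":-1,"maximum":1},"dz":{"type":"number","minimum":-1,"maximum":1},"rx":{"type":"number","minimum":-1,"maximum":1},"ry":{"type":"number","minimum":-1,"maximum":1},"rz":{"type":"number","minimum":-1,"maximum":1}}}},"gripper":{"type":"number"},"force":{"type":"number"}},"required":["targets"]}

```bash
mkdir -p pics
cat > h.py <<'E'
import numpy as np,cv2
from bench import ctrl
def snap(c):
    im,d=ctrl.camera(c); return im,d
def p2w(c,px,depth=None,z=None):
    """pixel [row,col] -> world using depth or plane z (pinhole cams)"""
    k=ctrl.get_calibration(c);K=np.array(k['intrinsics']);T=np.linalg.inv(np.array(k['world_to_cam']))
    r=np.linalg.inv(K)@np.array([px[1],px[0],1.]);
    if z is not None:
        w=T[:3,:3]@r; depth=(z-T[2,3])/w[2]
    return T[:3,:3]@(r*depth)+T[:3,3]
def cloud(c,d):
    k=ctrl.get_calibration(c);K=np.array(k['intrinsics']);T=np.linalg.inv(np.array(k['world_to_cam']))
    v,u=np.mgrid[:384,:512]; r=np.stack([u,v,np.ones_like(u)],-1)@np.linalg.inv(K).T
    return (r*d[...,None])@T[:3,:3].T+T[:3,3]
E
python3 - <<'E'
from h import *
ims=[]
for c in ['scene','side']:
    im,d=snap(c); ims.append(im); np.savez(c,im=im,d=d)
    k=ctrl.get_calibration(c);T=np.linalg.inv(np.array(k['world_to_cam']));print(c,T[:3,3].round(3))
    P=cloud(c,d)
    for n in ['box','opening','stand','wound_mid','bare_mid','tape_mid','bitcase_mid','mat','bottle','battery','wrench']:
        for m in ctrl.mark_of(n,c)[:3]:
            r,q=[int(round(x)) for x in m['location']]
            print(n,round(m['conf'],2),(r,q),P[r,q].round(3) if 0<=r<384 and 0<=q<512 else '')
    cv2.imwrite(f'pics/{c}0.png',cv2.resize(im[...,::-1],(800,600)))
E
```

```text
scene [ 0.852 -0.605  1.192]
box 0.58 (264, 212) [ 0.545 -0.308  0.201]
opening 0.74 (246, 214) [ 0.524 -0.273  0.206]
opening 0.39 (115, 295) [0.427 0.232 0.091]
wound_mid 0.52 (143, 342) [ 0.662 -0.011  0.4  ]
wound_mid 0.46 (246, 213) [ 0.521 -0.274  0.203]
bare_mid 0.83 (114, 296) [0.423 0.244 0.081]
bitcase_mid 0.89 (226, 132) [ 0.252 -0.292  0.03 ]
bitcase_mid 0.69 (245, 213) [ 0.52  -0.272  0.205]
bitcase_mid 0.66 (357, 199) [ 0.605 -0.456  0.026]
mat 0.62 (190, 259) [0.456 0.007 0.003]
bottle 0.86 (231, 313) [ 0.656 -0.039  0.048]
battery 0.82 (299, 304) [ 0.731 -0.199  0.023]
wrench 0.6 (188, 375) [0.724 0.197 0.01 ]
side [ 0.428 -0.807  0.82 ]
box 0.77 (275, 245) [ 0.476 -0.336  0.109]
opening 0.9 (224, 261) [ 0.516 -0.28   0.203]
stand 0.75 (144, 230) [0.486 0.22  0.03 ]
wound_mid 0.71 (132, 258) [0.577 0.22  0.071]
bare_mid 0.57 (136, 208) [0.417 0.24  0.053]
tape_mid 0.57 (138, 230) [0.487 0.226 0.05 ]
bitcase_mid 0.97 (348, 308) [ 0.59  -0.473  0.033]
bitcase_mid 0.87 (288, 143) [ 0.246 -0.293  0.03 ]
bitcase_mid 0.57 (225, 261) [ 0.515 -0.284  0.206]
mat 0.66 (196, 228) [0.463 0.011 0.001]
bottle 0.69 (194, 289) [ 0.634 -0.032  0.034]
bottle 0.4 (223, 260) [ 0.514 -0.279  0.205]
battery 0.85 (243, 337) [ 0.726 -0.209  0.021]
wrench 0.57 (149, 306) [0.737 0.199 0.005]
```

View pics/scene0.png

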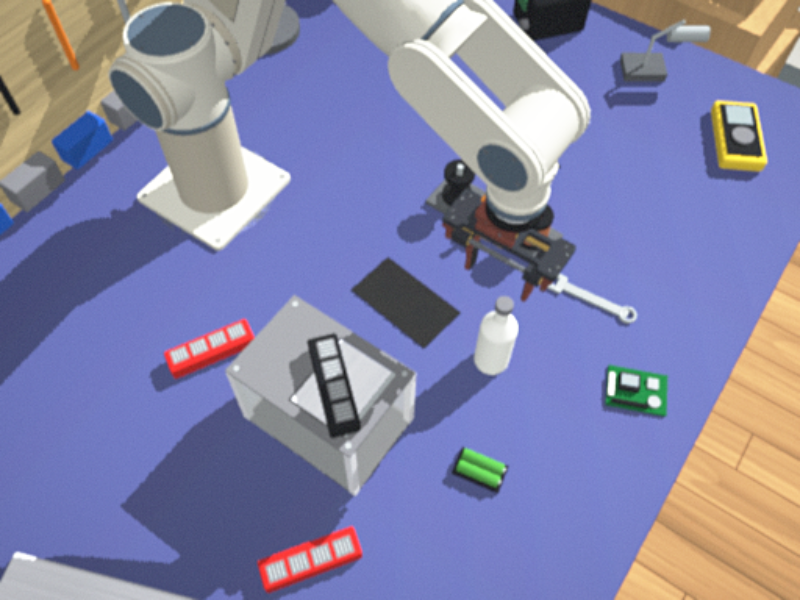

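View pics/side0.png

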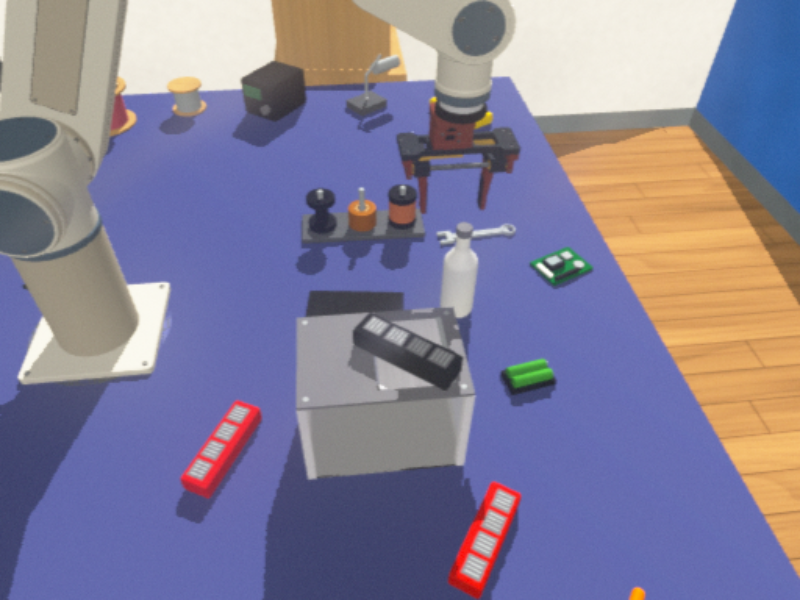

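Side picture: the black case lies on the lid at (225,261) in side and (245,213) in scene. The two red ones, side (348,308) and (288,143), are look-alikes and not meant. The stand holds bare (left), tape (middle) and wound, copper, on the right at (132,258). Next I measure the poses from the depth clouds and confirm the case and wound bobbin in one enlarged crop.

Run:
```python
from h import *
crop=None
for c in ['scene','side']:
    f=np.load(c+'.npz');im,d=f['im'],f['d'];P=cloud(c,d);X,Y,Z=P[...,0],P[...,1],P[...,2]
    g=im.max(-1).astype(int); sat=g-im.min(-1)
    def rect(m,n):
        q=P[m]; 
        if len(q)<20: print(n,len(q));return
        (cx,cy),(w,h),a=cv2.minAreaRect((q[:,:2]*1000).astype(np.float32)); print(c,n,len(q),np.round([cx,cy,w,h,a],1),'med z',np.median(q[:,2]).round(4),'mean',q.mean(0).round(3))
    near=(X>.3)&(X<.7)&(Y>-.45)&(Y<-.12)
    rect(near&(Z>.197)&(Z<.212),'case top')
    rect(near&(Z>.168)&(Z<.182),'lid')
    rect((abs(X-.46)<.16)&(abs(Y-.01)<.13)&(Z<.012)&(Z>-.01)&(g<60),'mat')
    st=(X>.3)&(X<.68)&(Y>.12)&(Y<.32)
    rect(st&(Z>.006)&(Z<.018)&(sat<40),'stand')
    for a,b in [(.36,.45),(.45,.54),(.54,.65)]:
        rect(st&(Z>.070)&(Z<.092)&(X>a)&(X<b),'top %s'%a)
        rect(st&(Z>.094)&(Z<.106)&(X>a)&(X<b),'spindle %s'%a)
    rect((abs(X-.64)<.08)&(abs(Y+.02)<.08)&(Z>.05)&(Z<.2),'bottle')
    if c=='side': crop=np.hstack([cv2.resize(im[190:270,190:310],(400,267)),cv2.resize(im[100:180,180:300],(400,267))])
cv2.imwrite('pics/crop.png',crop[...,::-1])
print(ctrl.read_state()['tcp_rot'],ctrl.read_state()['eef_pos'])
```

```text
scene case top 1259 [ 516.8 -269.2   44.8  150.6   50.4] med z 0.2039 mean [ 0.52  -0.272  0.204]
scene lid 5040 [ 482.7 -257.6  162.2  232.9   89.4] med z 0.1738 mean [ 0.48  -0.26   0.174]
scene mat 21 [462.3   1.   90.4 167.2  82.5] med z 0.0017 mean [0.464 0.011 0.002]
scene stand 300 [525.5 243.7 112.6 321.4  82.9] med z 0.0106 mean [0.495 0.235 0.011]
scene top 0.36 263 [408.8 248.1  53.3  60.1  71.4] med z 0.085 mean [0.412 0.246 0.084]
spindle 0.36 13
top 0.45 0
spindle 0.45 0
scene top 0.54 124 [597.9 246.6  23.7  55.2   4.3] med z 0.0848 mean [0.597 0.245 0.084]
spindle 0.54 0
scene bottle 763 [650.9 -18.3  59.3  48.9  17.9] med z 0.1241 mean [ 0.653 -0.025  0.124]
side case top 1285 [ 515.6 -268.5   46.8  149.4   50.7] med z 0.2051 mean [ 0.517 -0.274  0.205]
side lid 4762 [ 482.4 -256.7  164.3  230.2   89.5] med z 0.1749 mean [ 0.468 -0.268  0.175]
mat 0
side stand 812 [524.1 242.7 111.8 322.7  82.4] med z 0.0115 mean [0.499 0.231 0.011]
side top 0.36 195 [408.7 249.8  57.7  57.8  10.1] med z 0.0858 mean [0.409 0.245 0.085]
spindle 0.36 11
side top 0.45 24 [494.3 247.6  10.   10.1  85.4] med z 0.0825 mean [0.495 0.247 0.082]
spindle 0.45 12
side top 0.54 206 [579.1 247.2  59.8  58.8  32.1] med z 0.0858 mean [0.578 0.24  0.084]
spindle 0.54 12
side bottle 801 [644.  -18.6  45.6  59.9  63. ] med z 0.1187 mean [ 0.643 -0.026  0.118]
[ 3.14157722e+00 -1.64098725e-05  1.57074006e+00] [6.24986582e-01 2.92344288e-05 2.22687605e-01]
```

View pics/crop.png

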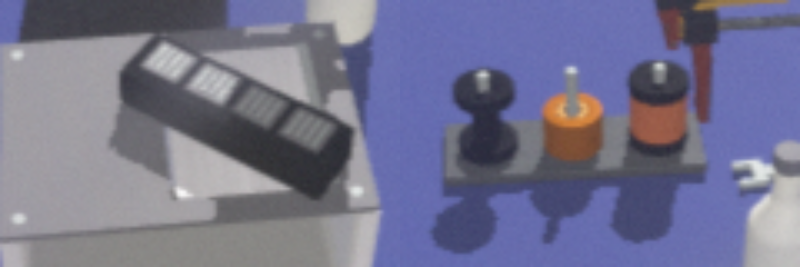

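Crop: the case on the lid is black, so it is the one meant. The right spindle bears the copper-wound bobbin, the middle one the tape and the left one the bare bobbin. Mat corners next, plus a helper that works out tool-frame steps.

```bash
cat >> h.py <<'E'
from scipy.spatial.transform import Rotation as Ro
def go(x,y,z,yaw=None):
    """print tool-frame units to reach pose; yaw deg = direction of tool x"""
    s=ctrl.read_state();R=Ro.from_euler('xyz',s['tcp_rot']);p=np.array(s['eef_pos'])
    d=R.inv().apply(np.array([x,y,z])-p)/.3
    print('t',round(s['t'],2),'pos',p.round(4),'yaw',np.degrees(s['tcp_rot'][2]).round(2),'units',d.round(4),'rows>=',np.ceil(np.linalg.norm(d)/.139))
    if yaw is not None:
        r=(R.inv()*Ro.from_euler('xyz',[np.pi,0,np.radians(yaw)])).as_rotvec()/(np.pi/2); print('rot units',r.round(4),'rows',np.abs(r).max()/.0795)
E
python3 - <<'E'
from h import *
f=np.load('scene.npz')['im']
m=((f.max(-1)<60)).astype(np.uint8); m2=np.zeros_like(m); m2[160:225,220:298]=m[160:225,220:298]
n,l,s,c=cv2.connectedComponentsWithStats(m2); i=1+s[1:,4].argmax(); v,u=np.where(l==i); print(s[i])
q=np.array([p2w('scene',(a,b),z=.003) for a,b in zip(v,u)]); print(cv2.minAreaRect((q[:,:2]*1000).astype(np.float32)))
print([p2w('scene',(b/1.5625,a/1.5625),z=.003).round(3)[:2] for a,b in [(388,258),(459,312),(425,346),(352,290)]])
go(.516,-.269,.26,140.5)
E
```

```text
[246 169   1   1   1]
((384.2395324707031, 44.3209114074707), (0.0, 0.0), 0.0)
[array([0.382, 0.059]), array([0.554, 0.037]), array([ 0.542, -0.056]), array([ 0.369, -0.036])]
t 1.2 pos [0.625  0.     0.2227] yaw 90.0 units [-0.8968 -0.3632 -0.1244] rows>= 8.0
rot units [ 0.     -0.     -0.5611] rows 7.058451942414246
```

>>> drive_tool --targets '[{"dz": -0.1}, {"dz": -0.05, "dx": -0.1, "dy": -0.04}, {"dx": -0.128, "dy": -0.052}, {"dx": -0.128, "dy": -0.052}, {"dx": -0.128, "dy": -0.052}]' --gripper -1

```text
invalid input at $.targets[0]: expected keys dx, dy, dz, rx, ry, rz
```

>>> drive_tool --targets '[{"dx": -0.128, "dy": -0.052}, {"dx": -0.128, "dy": -0.052}, {"dx": -0.128, "dy": -0.052}, {"rz": -0.079}, {"rz": -0.079}]'

```text
invalid input at $.targets[0]: expected keys dx, dy, dz, rx, ry, rz
```

>>> drive_tool --targets '[{"rz": -0.079}, {"rz": -0.079}, {"rz": -0.079}, {"rz": -0.079}, {"rz": -0.079}]'

```text
invalid input at $.targets[0]: expected keys dx, dy, dz, rx, ry, rz
```

Run:
```python
from h import *
go(.516,-.269,.181,140.5)
im,d=snap('wrist');cv2.imwrite('pics/w1.png',im[...,::-1])
```

```text
t 1.2 pos [0.625  0.     0.2227] yaw 90.0 units [-0.8968 -0.3632  0.1389] rows>= 8.0
rot units [ 0.     -0.     -0.5611] rows 7.058451942414246
```

View pics/w1.png

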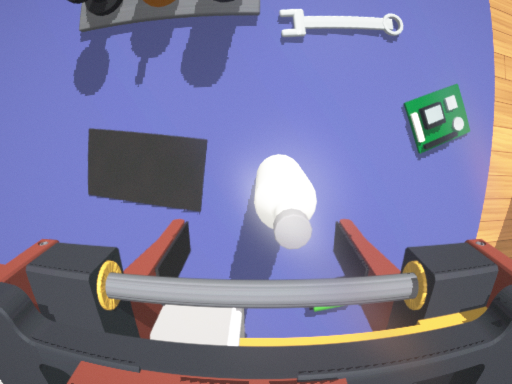

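The moves were refused because every row needs all six keys. The wrist picture therefore shows the start pose, with the bottle below at (200,285) and the mat at (168,148). I'll repeat them with full rows.

>>> drive_tool --targets '[{"dx": 0, "dy": 0, "dz": -0.12, "rx": 0, "ry": 0, "rz": 0}, {"dx": -0.1, "dy": -0.04, "dz": -0.05, "rx": 0, "ry": 0, "rz": 0}, {"dx": -0.128, "dy": -0.052, "dz": 0, "rx": 0, "ry": 0, "rz": 0}, {"dx": -0.128, "dy": -0.052, "dz": 0, "rx": 0, "ry": 0, "rz": 0}, {"dx": -0.128, "dy": -0.052, "dz": 0, "rx": 0, "ry": 0, "rz": 0}]' --gripper -1

```text
t: 1.67
eef_pos: [0.5656, -0.1463, 0.2743]
tcp_rot: [3.141, 0.0, 1.572]
ft_force: [1.0, -0.8, -0.2]
grip_width: 0.0883
gripper_force: 0.0
```

>>> drive_tool --targets '[{"dx": -0.128, "dy": -0.052, "dz": 0, "rx": 0, "ry": 0, "rz": 0}, {"dx": -0.128, "dy": -0.052, "dz": 0, "rx": 0, "ry": 0, "rz": 0}, {"dx": -0.128, "dy": -0.052, "dz": 0, "rx": 0, "ry": 0, "rz": 0}, {"dx": 0, "dy": 0, "dz": 0, "rx": 0, "ry": 0, "rz": -0.079}, {"dx": 0, "dy": 0, "dz": 0, "rx": 0, "ry": 0, "rz": -0.079}]'

```text
t: 2.08
eef_pos: [0.5182, -0.2629, 0.2738]
tcp_rot: [3.142, 0.0, 1.82]
ft_force: [-0.6, 0.2, 0.2]
grip_width: 0.0877
gripper_force: 0.0
```

>>> drive_tool --targets '[{"dx": 0, "dy": 0, "dz": 0, "rx": 0, "ry": 0, "rz": -0.079}, {"dx": 0, "dy": 0, "dz": 0, "rx": 0, "ry": 0, "rz": -0.079}, {"dx": 0, "dy": 0, "dz": 0, "rx": 0, "ry": 0, "rz": -0.079}, {"dx": 0, "dy": 0, "dz": 0, "rx": 0, "ry": 0, "rz": -0.079}, {"dx": 0, "dy": 0, "dz": 0, "rx": 0, "ry": 0, "rz": -0.079}]'

```text
t: 2.5
eef_pos: [0.5193, -0.2604, 0.2737]
tcp_rot: [3.142, 0.0, 2.445]
ft_force: [-1.0, -0.8, 0.7]
grip_width: 0.0878
gripper_force: 0.0
```

Run:
```python
from h import *
go(.516,-.269,.181,140.5)
im,d=snap('wrist');cv2.imwrite('pics/w2.png',im[...,::-1])
```

```text
t 2.5 pos [ 0.5193 -0.2604  0.2737] yaw 140.11 units [-0.0098 -0.0291  0.309 ] rows>= 3.0
rot units [ 0.      0.     -0.0043] rows 0.0540392986995879
```

View pics/w2.png

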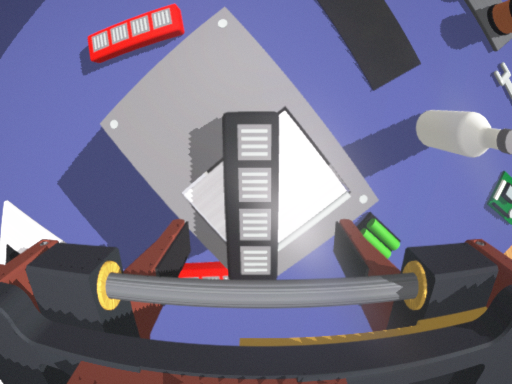

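The wrist picture shows the case upright in the frame at col 251, square to the fingers. I'll correct by the computed shift, descend and grip.

>>> drive_tool --targets '[{"dx": -0.01, "dy": -0.029, "dz": 0.05, "rx": 0, "ry": 0, "rz": -0.004}, {"dx": 0, "dy": 0, "dz": 0.1, "rx": 0, "ry": 0, "rz": 0}, {"dx": 0, "dy": 0, "dz": 0.1, "rx": 0, "ry": 0, "rz": 0}, {"dx": 0, "dy": 0, "dz": 0.055, "rx": 0, "ry": 0, "rz": 0}, {"dx": 0, "dy": 0, "dz": 0, "rx": 0, "ry": 0, "rz": 0}]'

```text
t: 2.97
eef_pos: [0.5137, -0.2677, 0.1784]
tcp_rot: [-3.14, -0.007, 2.443]
ft_force: [-0.1, 0.4, -0.3]
grip_width: 0.0876
gripper_force: 0.0
```

>>> drive_tool --targets '[{"dx": 0, "dy": 0, "dz": 0, "rx": 0, "ry": 0, "rz": 0}, {"dx": 0, "dy": 0, "dz": 0, "rx": 0, "ry": 0, "rz": 0}, {"dx": 0, "dy": 0, "dz": 0, "rx": 0, "ry": 0, "rz": 0}, {"dx": 0, "dy": 0, "dz": 0, "rx": 0, "ry": 0, "rz": 0}, {"dx": 0, "dy": 0, "dz": 0, "rx": 0, "ry": 0, "rz": 0}]' --gripper 1 --force 30

```text
t: 3.38
eef_pos: [0.5166, -0.2692, 0.1834]
tcp_rot: [3.141, 0.002, 2.445]
ft_force: [0.4, -0.4, 0.1]
grip_width: 0.0578
gripper_force: 0.0
```

>>> drive_tool --targets '[{"dx": 0, "dy": 0, "dz": -0.05, "rx": 0, "ry": 0, "rz": 0}, {"dx": 0, "dy": 0, "dz": -0.1, "rx": 0, "ry": 0, "rz": 0}, {"dx": 0, "dy": 0, "dz": -0.1, "rx": 0, "ry": 0, "rz": 0}, {"dx": 0, "dy": 0, "dz": 0, "rx": 0, "ry": 0, "rz": 0}, {"dx": 0, "dy": 0, "dz": 0, "rx": 0, "ry": 0, "rz": 0}]'

```text
t: 3.8
eef_pos: [0.5172, -0.2696, 0.2595]
tcp_rot: [3.141, 0.005, 2.446]
ft_force: [-0.9, 0.4, -0.2]
grip_width: 0.0247
gripper_force: 0.0
```

Run:
```python
from h import *
go(.462,.003,.26,173)
```

```text
t 3.8 pos [ 0.5172 -0.2696  0.2595] yaw 140.12 units [ 0.7236  0.5793 -0.0045] rows>= 7.0
rot units [-3.000e-04  3.100e-03 -3.653e-01] rows 4.595330792252659
```

The fingers close more slowly than I allowed, so I lifted before the grip. I'll reopen them and look again.

>>> drive_tool --targets '[{"dx": 0, "dy": 0, "dz": 0, "rx": 0, "ry": 0, "rz": 0}, {"dx": 0, "dy": 0, "dz": 0, "rx": 0, "ry": 0, "rz": 0}, {"dx": 0, "dy": 0, "dz": 0, "rx": 0, "ry": 0, "rz": 0}, {"dx": 0, "dy": 0, "dz": 0, "rx": 0, "ry": 0, "rz": 0}, {"dx": 0, "dy": 0, "dz": 0, "rx": 0, "ry": 0, "rz": 0}]' --gripper -1

```text
t: 4.22
eef_pos: [0.5158, -0.2688, 0.2564]
tcp_rot: [-3.141, -0.001, 2.446]
ft_force: [-0.6, 0.3, -0.5]
grip_width: 0.0547
gripper_force: 0.0
```

>>> drive_tool --targets '[{"dx": 0, "dy": 0, "dz": 0, "rx": 0, "ry": 0, "rz": 0}, {"dx": 0, "dy": 0, "dz": 0, "rx": 0, "ry": 0, "rz": 0}, {"dx": 0, "dy": 0, "dz": 0, "rx": 0, "ry": 0, "rz": 0}, {"dx": 0, "dy": 0, "dz": 0, "rx": 0, "ry": 0, "rz": 0}, {"dx": 0, "dy": 0, "dz": 0, "rx": 0, "ry": 0, "rz": 0}]'

```text
t: 4.63
eef_pos: [0.516, -0.269, 0.2572]
tcp_rot: [-3.142, 0.0, 2.446]
ft_force: [-0.3, 0.2, -0.2]
grip_width: 0.0864
gripper_force: 0.0
```

Run:
```python
from h import *
for c in ['side','scene']:
    im,d=snap(c);P=cloud(c,d);X,Y,Z=P[...,0],P[...,1],P[...,2]
    m=(X>.4)&(X<.64)&(Y>-.38)&(Y<-.15)&(Z>.196)&(Z<.213)
    q=P[m];print(len(q),cv2.minAreaRect((q[:,:2]*1000).astype(np.float32)))
go(.516,-.269,.181,140.5)
im,d=snap('wrist');cv2.imwrite('pics/w3.png',im[...,::-1])
```

```text
1132 ((515.6787719726562, -269.1972351074219), (46.29924392700195, 148.26710510253906), 50.327430725097656)
1121 ((519.5750732421875, -271.5098571777344), (45.080711364746094, 143.11276245117188), 50.279754638671875)
t 4.73 pos [ 0.5161 -0.269   0.2572] yaw 140.13 units [ 0.000e+00 -2.000e-04  2.539e-01] rows>= 2.0
rot units [-0.     -0.     -0.0041] rows 0.05163876662780513
```

View pics/w3.png

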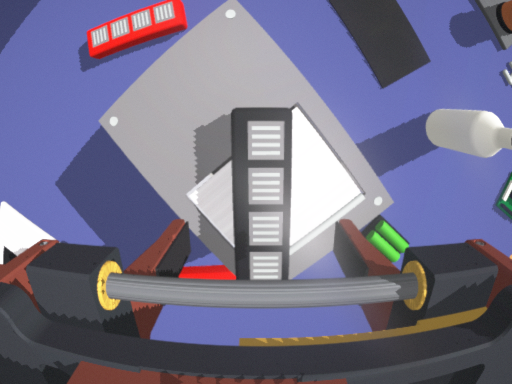

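The case hasn't moved: it sits mid-frame at col 262, between the fingers. I'll descend and close with enough waiting time.

>>> drive_tool --targets '[{"dx": 0, "dy": 0, "dz": 0.1, "rx": 0, "ry": 0, "rz": 0}, {"dx": 0, "dy": 0, "dz": 0.1, "rx": 0, "ry": 0, "rz": 0}, {"dx": 0, "dy": 0, "dz": 0.05, "rx": 0, "ry": 0, "rz": 0}, {"dx": 0, "dy": 0, "dz": 0, "rx": 0, "ry": 0, "rz": 0}, {"dx": 0, "dy": 0, "dz": 0, "rx": 0, "ry": 0, "rz": 0}]'

```text
t: 5.2
eef_pos: [0.5158, -0.2688, 0.1818]
tcp_rot: [-3.141, -0.002, 2.446]
ft_force: [-0.3, 0.5, 0.2]
grip_width: 0.0879
gripper_force: 0.0
```

>>> drive_tool --targets '[{"dx": 0, "dy": 0, "dz": 0, "rx": 0, "ry": 0, "rz": 0}, {"dx": 0, "dy": 0, "dz": 0, "rx": 0, "ry": 0, "rz": 0}, {"dx": 0, "dy": 0, "dz": 0, "rx": 0, "ry": 0, "rz": 0}, {"dx": 0, "dy": 0, "dz": 0, "rx": 0, "ry": 0, "rz": 0}, {"dx": 0, "dy": 0, "dz": 0, "rx": 0, "ry": 0, "rz": 0}]' --gripper 1 --force 30

```text
t: 5.62
eef_pos: [0.5164, -0.2691, 0.1829]
tcp_rot: [3.141, 0.001, 2.446]
ft_force: [0.1, -0.0, -0.2]
grip_width: 0.0577
gripper_force: 0.0
```

>>> drive_tool --targets '[{"dx": 0, "dy": 0, "dz": 0, "rx": 0, "ry": 0, "rz": 0}, {"dx": 0, "dy": 0, "dz": 0, "rx": 0, "ry": 0, "rz": 0}, {"dx": 0, "dy": 0, "dz": 0, "rx": 0, "ry": 0, "rz": 0}, {"dx": 0, "dy": 0, "dz": 0, "rx": 0, "ry": 0, "rz": 0}, {"dx": 0, "dy": 0, "dz": 0, "rx": 0, "ry": 0, "rz": 0}]'

```text
t: 6.03
eef_pos: [0.5161, -0.269, 0.1824]
tcp_rot: [-3.142, 0.0, 2.446]
ft_force: [-1.4, 1.0, 3.5]
grip_width: 0.0448
gripper_force: 30.0
```

>>> drive_tool --targets '[{"dx": 0, "dy": 0, "dz": -0.05, "rx": 0, "ry": 0, "rz": 0}, {"dx": 0, "dy": 0, "dz": -0.1, "rx": 0, "ry": 0, "rz": 0}, {"dx": 0.05, "dy": 0.04, "dz": -0.05, "rx": 0, "ry": 0, "rz": 0}, {"dx": 0.1, "dy": 0.08, "dz": 0, "rx": 0, "ry": 0, "rz": 0}, {"dx": 0.1, "dy": 0.08, "dz": 0, "rx": 0, "ry": 0, "rz": 0}]'

```text
t: 6.45
eef_pos: [0.4971, -0.1747, 0.2428]
tcp_rot: [3.141, 0.002, 2.443]
ft_force: [1.0, 0.8, -2.2]
grip_width: 0.0446
gripper_force: 30.0
```

>>> drive_tool --targets '[{"dx": 0.1, "dy": 0.08, "dz": 0, "rx": 0, "ry": 0, "rz": 0}, {"dx": 0.1, "dy": 0.08, "dz": 0, "rx": 0, "ry": 0, "rz": 0}, {"dx": 0.1, "dy": 0.08, "dz": 0, "rx": 0, "ry": 0, "rz": 0}, {"dx": 0.1, "dy": 0.08, "dz": 0, "rx": 0, "ry": 0, "rz": 0}, {"dx": 0.05, "dy": 0.05, "dz": 0, "rx": 0, "ry": 0, "rz": 0}]'

```text
t: 6.87
eef_pos: [0.4623, -0.0002, 0.2416]
tcp_rot: [-3.141, -0.002, 2.447]
ft_force: [0.5, -0.0, -2.0]
grip_width: 0.0447
gripper_force: 30.0
```

>>> drive_tool --targets '[{"dx": 0, "dy": 0, "dz": 0, "rx": 0, "ry": 0, "rz": -0.073}, {"dx": 0, "dy": 0, "dz": 0, "rx": 0, "ry": 0, "rz": -0.073}, {"dx": 0, "dy": 0, "dz": 0, "rx": 0, "ry": 0, "rz": -0.073}, {"dx": 0, "dy": 0, "dz": 0, "rx": 0, "ry": 0, "rz": -0.073}, {"dx": 0, "dy": 0, "dz": 0, "rx": 0, "ry": 0, "rz": -0.073}]'

```text
t: 7.28
eef_pos: [0.464, -0.0029, 0.2417]
tcp_rot: [-3.141, -0.001, 3.025]
ft_force: [0.1, 0.0, -3.1]
grip_width: 0.0445
gripper_force: 30.0
```

Run:
```python
from h import *
s=ctrl.read_state();print(s['grip_width'],s['gripper_force'])
go(.462,.003,.0125,173)
```

```text
0.044497614706420864 29.995014667510986
t 7.28 pos [ 0.464  -0.0029  0.2417] yaw 173.32 units [0.0082 0.0189 0.764 ] rows>= 6.0
rot units [-0.0001 -0.0007  0.0036] rows 0.04507504363157979
```

>>> drive_tool --targets '[{"dx": 0.008, "dy": 0.019, "dz": 0.12, "rx": 0, "ry": 0, "rz": 0}, {"dx": 0, "dy": 0, "dz": 0.13, "rx": 0, "ry": 0, "rz": 0}, {"dx": 0, "dy": 0, "dz": 0.13, "rx": 0, "ry": 0, "rz": 0}, {"dx": 0, "dy": 0, "dz": 0.13, "rx": 0, "ry": 0, "rz": 0}, {"dx": 0, "dy": 0, "dz": 0.12, "rx": 0, "ry": 0, "rz": 0}]'

```text
t: 7.7
eef_pos: [0.4622, 0.0029, 0.0512]
tcp_rot: [-3.142, -0.0, 3.019]
ft_force: [-1.0, -0.1, -2.4]
grip_width: 0.0447
gripper_force: 30.0
```

>>> drive_tool --targets '[{"dx": 0, "dy": 0, "dz": 0.08, "rx": 0, "ry": 0, "rz": 0}, {"dx": 0, "dy": 0, "dz": 0.03, "rx": 0, "ry": 0, "rz": 0}, {"dx": 0, "dy": 0, "dz": 0.015, "rx": 0, "ry": 0, "rz": 0}, {"dx": 0, "dy": 0, "dz": 0.01, "rx": 0, "ry": 0, "rz": 0}, {"dx": 0, "dy": 0, "dz": 0, "rx": 0, "ry": 0, "rz": 0}]'

```text
t: 8.12
eef_pos: [0.4636, 0.0028, 0.0133]
tcp_rot: [3.141, 0.001, 3.019]
ft_force: [0.1, 0.5, -2.2]
grip_width: 0.0451
gripper_force: 30.0
```

>>> drive_tool --targets '[{"dx": 0, "dy": 0, "dz": 0, "rx": 0, "ry": 0, "rz": 0}, {"dx": 0, "dy": 0, "dz": 0, "rx": 0, "ry": 0, "rz": 0}, {"dx": 0, "dy": 0, "dz": 0, "rx": 0, "ry": 0, "rz": 0}, {"dx": 0, "dy": 0, "dz": 0, "rx": 0, "ry": 0, "rz": 0}, {"dx": 0, "dy": 0, "dz": 0, "rx": 0, "ry": 0, "rz": 0}]' --gripper -1

```text
t: 8.53
eef_pos: [0.4633, 0.0029, 0.0133]
tcp_rot: [3.141, 0.001, 3.019]
ft_force: [0.4, -0.3, -0.2]
grip_width: 0.0744
gripper_force: 0.0
```

>>> drive_tool --targets '[{"dx": 0, "dy": 0, "dz": 0, "rx": 0, "ry": 0, "rz": 0}, {"dx": 0, "dy": 0, "dz": 0, "rx": 0, "ry": 0, "rz": 0}, {"dx": 0, "dy": 0, "dz": 0, "rx": 0, "ry": 0, "rz": 0}, {"dx": 0, "dy": 0, "dz": 0, "rx": 0, "ry": 0, "rz": 0}, {"dx": 0, "dy": 0, "dz": -0.05, "rx": 0, "ry": 0, "rz": 0}]'

```text
t: 8.95
eef_pos: [0.4612, 0.0029, 0.0261]
tcp_rot: [-3.141, -0.004, 3.019]
ft_force: [-0.4, -0.1, -0.2]
grip_width: 0.0878
gripper_force: 0.0
```

>>> drive_tool --targets '[{"dx": 0, "dy": 0, "dz": -0.13, "rx": 0, "ry": 0, "rz": 0}, {"dx": 0, "dy": 0, "dz": -0.13, "rx": 0, "ry": 0, "rz": 0}, {"dx": 0, "dy": 0, "dz": -0.13, "rx": 0, "ry": 0, "rz": 0}, {"dx": 0, "dy": 0, "dz": -0.13, "rx": 0, "ry": 0, "rz": 0}, {"dx": 0, "dy": 0, "dz": -0.1, "rx": 0, "ry": 0, "rz": 0}]'

```text
t: 9.37
eef_pos: [0.4632, 0.0029, 0.2167]
tcp_rot: [3.141, 0.002, 3.019]
ft_force: [0.3, 0.2, -0.4]
grip_width: 0.0883
gripper_force: 0.0
```

Run:
```python
from h import *
for c in ['side','scene']:
    im,d=snap(c);P=cloud(c,d);X,Y,Z=P[...,0],P[...,1],P[...,2]
    m=(X>.34)&(X<.6)&(Y>-.1)&(Y<.1)&(Z>.026)&(Z<.042)
    q=P[m];print(len(q),cv2.minAreaRect((q[:,:2]*1000).astype(np.float32)) if len(q) else '')
    m=(X>.54)&(X<.65)&(Y>.12)&(Y<.32)&(Z>.07)&(Z<.092)
    q=P[m];print(len(q),cv2.minAreaRect((q[:,:2]*1000).astype(np.float32)) if len(q) else '')
    if c=='side':cv2.imwrite('pics/s2.png',cv2.resize(im[90:260,150:400],(800,544))[...,::-1])
go(.579,.247,.2,180)
```

```text
624 ((462.8558044433594, 2.1821327209472656), (48.59202194213867, 150.03248596191406), 81.55108642578125)
201 ((578.69140625, 247.27528381347656), (61.657257080078125, 55.50925064086914), 85.38407135009766)
750 ((464.7384338378906, 1.4683914184570312), (47.64048767089844, 150.14173889160156), 82.76887512207031)
312 ((579.967041015625, 246.43405151367188), (58.608131408691406, 59.580482482910156), 88.05607604980469)
t 9.47 pos [0.4659 0.0028 0.2185] yaw 172.98 units [-0.2741  0.8538  0.0652] rows>= 7.0
rot units [ 0.0003  0.0061 -0.078 ] rows 0.9808996090570972
```

View pics/s2.png

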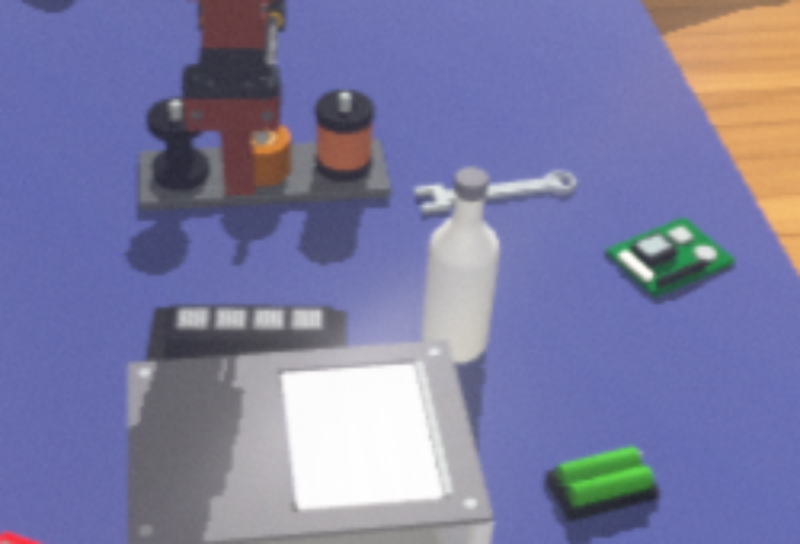

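The side crop shows the case flat on the mat at (335,250) and the flap clear and shut. Now to the wound bobbin.

>>> drive_tool --targets '[{"dx": 0, "dy": 0, "dz": 0, "rx": 0, "ry": 0.004, "rz": -0.078}, {"dx": -0.05, "dy": 0.1, "dz": 0, "rx": 0, "ry": 0, "rz": 0}, {"dx": -0.055, "dy": 0.12, "dz": 0, "rx": 0, "ry": 0, "rz": 0}, {"dx": -0.055, "dy": 0.12, "dz": 0, "rx": 0, "ry": 0, "rz": 0}, {"dx": -0.055, "dy": 0.12, "dz": 0, "rx": 0, "ry": 0, "rz": 0}]'

```text
t: 9.88
eef_pos: [0.5272, 0.1421, 0.2121]
tcp_rot: [-3.142, -0.008, 3.141]
ft_force: [0.7, -0.0, 0.2]
grip_width: 0.0878
gripper_force: 0.0
```

>>> drive_tool --targets '[{"dx": -0.055, "dy": 0.12, "dz": 0, "rx": 0, "ry": 0, "rz": 0}, {"dx": -0.055, "dy": 0.12, "dz": 0, "rx": 0, "ry": 0, "rz": 0}, {"dx": -0.05, "dy": 0.11, "dz": 0, "rx": 0, "ry": 0, "rz": 0}, {"dx": 0, "dy": 0, "dz": 0, "rx": 0, "ry": 0, "rz": 0}, {"dx": 0, "dy": 0, "dz": 0, "rx": 0, "ry": 0, "rz": 0}]'

```text
t: 10.3
eef_pos: [0.5748, 0.247, 0.2111]
tcp_rot: [-3.141, -0.008, -3.139]
ft_force: [-1.2, -0.4, -0.6]
grip_width: 0.0879
gripper_force: 0.0
```

Run:
```python
from h import *
go(.579,.247,.035,180)
im,d=snap('wrist');cv2.imwrite('pics/w4.png',im[...,::-1])
```

```text
t 10.3 pos [0.5748 0.247  0.2111] yaw -179.85 units [-1.900e-02  2.000e-04  5.868e-01] rows>= 5.0
rot units [-0.0004 -0.0054  0.0017] rows 0.06761040580370935
```

View pics/w4.png

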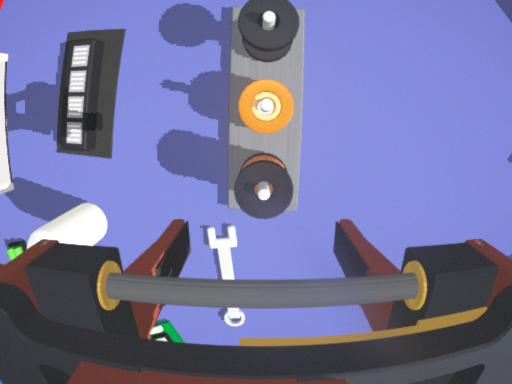

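The wrist picture has the wound bobbin's spindle at (190,264), centred between the fingers. I'll descend around it.

>>> drive_tool --targets '[{"dx": -0.011, "dy": 0, "dz": 0.12, "rx": 0, "ry": -0.005, "rz": 0}, {"dx": 0, "dy": 0, "dz": 0.12, "rx": 0, "ry": 0, "rz": 0}, {"dx": 0, "dy": 0, "dz": 0.12, "rx": 0, "ry": 0, "rz": 0}, {"dx": 0, "dy": 0, "dz": 0.1, "rx": 0, "ry": 0, "rz": 0}, {"dx": 0, "dy": 0, "dz": 0, "rx": 0, "ry": 0, "rz": 0}]'

```text
t: 10.77
eef_pos: [0.5735, 0.2423, 0.0688]
tcp_rot: [-3.137, -0.009, 3.14]
ft_force: [-0.5, -0.1, -0.1]
grip_width: 0.0876
gripper_force: 0.0
```

Run:
```python
from h import *
go(.579,.247,.035,180)
```

```text
t 10.77 pos [0.5735 0.2423 0.0688] yaw 179.91 units [-0.0194  0.0162  0.1125] rows>= 1.0
rot units [-0.0027 -0.0059 -0.001 ] rows 0.0744791250148282
```

>>> drive_tool --targets '[{"dx": 0, "dy": 0, "dz": 0.05, "rx": 0, "ry": 0, "rz": 0}, {"dx": 0, "dy": 0, "dz": 0.05, "rx": 0, "ry": 0, "rz": 0}, {"dx": 0, "dy": 0, "dz": 0, "rx": 0, "ry": 0, "rz": 0}, {"dx": 0, "dy": 0, "dz": 0, "rx": 0, "ry": 0, "rz": 0}, {"dx": 0, "dy": 0, "dz": 0, "rx": 0, "ry": 0, "rz": 0}]'

```text
t: 11.18
eef_pos: [0.5793, 0.2456, 0.0468]
tcp_rot: [3.141, 0.003, 3.141]
ft_force: [0.2, -0.9, 0.9]
grip_width: 0.0877
gripper_force: 0.0
```

Run:
```python
from h import *
go(.579,.247,.035,180)
```

```text
t 11.18 pos [0.5793 0.2456 0.0468] yaw 179.96 units [0.0012 0.0045 0.0392] rows>= 1.0
rot units [ 0.0006  0.002  -0.0004] rows 0.024875901401882384
```

>>> drive_tool --targets '[{"dx": 0, "dy": 0.004, "dz": 0.039, "rx": 0, "ry": 0, "rz": 0}, {"dx": 0, "dy": 0, "dz": 0, "rx": 0, "ry": 0, "rz": 0}, {"dx": 0, "dy": 0, "dz": 0, "rx": 0, "ry": 0, "rz": 0}, {"dx": 0, "dy": 0, "dz": 0, "rx": 0, "ry": 0, "rz": 0}, {"dx": 0, "dy": 0, "dz": 0, "rx": 0, "ry": 0, "rz": 0}]'

```text
t: 11.6
eef_pos: [0.5787, 0.2472, 0.0335]
tcp_rot: [3.141, 0.002, -3.141]
ft_force: [-0.1, 0.0, -0.9]
grip_width: 0.088
gripper_force: 0.0
```

>>> drive_tool --targets '[{"dx": 0, "dy": 0, "dz": 0, "rx": 0, "ry": 0, "rz": 0}, {"dx": 0, "dy": 0, "dz": 0, "rx": 0, "ry": 0, "rz": 0}, {"dx": 0, "dy": 0, "dz": 0, "rx": 0, "ry": 0, "rz": 0}, {"dx": 0, "dy": 0, "dz": 0, "rx": 0, "ry": 0, "rz": 0}, {"dx": 0, "dy": 0, "dz": 0, "rx": 0, "ry": 0, "rz": 0}]' --gripper 1 --force 50

```text
t: 12.02
eef_pos: [0.5788, 0.2474, 0.0335]
tcp_rot: [3.141, 0.002, 3.142]
ft_force: [0.2, 0.3, -0.2]
grip_width: 0.0583
gripper_force: 50.1
```

>>> drive_tool --targets '[{"dx": 0, "dy": 0, "dz": 0, "rx": 0, "ry": 0, "rz": 0}, {"dx": 0, "dy": 0, "dz": 0, "rx": 0, "ry": 0, "rz": 0}, {"dx": 0, "dy": 0, "dz": 0, "rx": 0, "ry": 0, "rz": 0}, {"dx": 0, "dy": 0, "dz": 0, "rx": 0, "ry": 0, "rz": 0}, {"dx": 0, "dy": 0, "dz": 0, "rx": 0, "ry": 0, "rz": 0}]'

```text
t: 12.43
eef_pos: [0.5788, 0.2474, 0.0335]
tcp_rot: [3.141, 0.002, -3.142]
ft_force: [0.4, 2.2, 1.8]
grip_width: 0.0589
gripper_force: 50.0
```

Run:
```python
from h import *
go(.579,.247,.2,180)
```

```text
t 12.43 pos [0.5788 0.2474 0.0335] yaw -180.0 units [-0.0017 -0.0008 -0.555 ] rows>= 4.0
rot units [0.0005 0.0014 0.    ] rows 0.01701261841617022
```

>>> drive_tool --targets '[{"dx": 0, "dy": 0, "dz": -0.05, "rx": 0, "ry": 0, "rz": 0}, {"dx": 0, "dy": 0, "dz": -0.08, "rx": 0, "ry": 0, "rz": 0}, {"dx": 0, "dy": 0, "dz": -0.08, "rx": 0, "ry": 0, "rz": 0}, {"dx": 0, "dy": 0, "dz": -0.08, "rx": 0, "ry": 0, "rz": 0}, {"dx": 0, "dy": 0, "dz": -0.08, "rx": 0, "ry": 0, "rz": 0}]'

```text
t: 12.85
eef_pos: [0.5775, 0.2464, 0.1445]
tcp_rot: [-3.141, -0.001, 3.142]
ft_force: [-0.0, -0.6, -2.4]
grip_width: 0.0581
gripper_force: 50.0
```

>>> drive_tool --targets '[{"dx": 0, "dy": 0, "dz": -0.1, "rx": 0, "ry": 0, "rz": 0}, {"dx": 0, "dy": 0, "dz": -0.1, "rx": 0, "ry": 0, "rz": 0}, {"dx": 0, "dy": 0, "dz": -0.1, "rx": 0, "ry": 0, "rz": 0}, {"dx": 0, "dy": 0, "dz": -0.05, "rx": 0, "ry": 0, "rz": 0}, {"dx": 0, "dy": 0, "dz": 0, "rx": 0, "ry": 0, "rz": 0}]'

```text
t: 13.27
eef_pos: [0.5798, 0.2474, 0.253]
tcp_rot: [3.139, 0.007, 3.141]
ft_force: [0.2, -0.5, -1.0]
grip_width: 0.0587
gripper_force: 50.0
```

Run:
```python
from h import *
go(.517,-.2575,.25,179.5)
im,d=snap('side');cv2.imwrite('pics/s3.png',cv2.resize(im[0:300,150:400],(500,600))[...,::-1])
for n in ['wound_mid','opening']: print(n,[(round(m['conf'],2),np.round(m['location']),p2w('side',m['location'],z=.175).round(3)) for m in ctrl.mark_of(n,'side')])
```

```text
t 13.27 pos [0.5798 0.2474 0.253 ] yaw 179.99 units [ 0.2091 -1.683   0.0049] rows>= 13.0
rot units [0.0014 0.0043 0.0055] rows 0.06918900403397531
wound_mid [(0.7, array([ 70., 262.]), array([0.615, 0.433, 0.175]))]
opening [(0.83, array([225., 262.]), array([ 0.521, -0.26 ,  0.175]))]
```

View pics/s3.png

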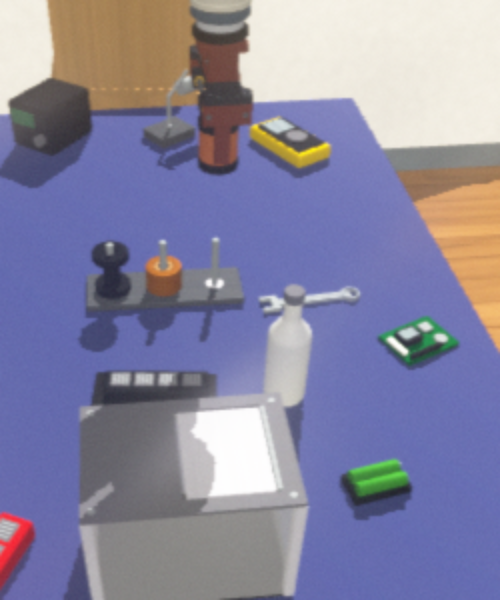

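The bobbin is held upright and clear, at (140,218), and its spindle is bare. The network's opening point (.521,-.260) agrees with the lid geometry. I'll carry it over now.

>>> drive_tool --targets '[{"dx": 0.01, "dy": -0.06, "dz": 0, "rx": 0, "ry": 0, "rz": 0.005}, {"dx": 0.015, "dy": -0.12, "dz": 0, "rx": 0, "ry": 0, "rz": 0}, {"dx": 0.015, "dy": -0.12, "dz": 0, "rx": 0, "ry": 0, "rz": 0}, {"dx": 0.015, "dy": -0.12, "dz": 0, "rx": 0, "ry": 0, "rz": 0}, {"dx": 0.015, "dy": -0.12, "dz": 0, "rx": 0, "ry": 0, "rz": 0}]'

```text
t: 13.83
eef_pos: [0.5542, 0.0836, 0.2466]
tcp_rot: [-3.141, -0.003, 3.134]
ft_force: [-0.2, -0.5, -1.7]
grip_width: 0.0583
gripper_force: 50.0
```

>>> drive_tool --targets '[{"dx": 0.015, "dy": -0.12, "dz": 0, "rx": 0, "ry": 0, "rz": 0}, {"dx": 0.015, "dy": -0.12, "dz": 0, "rx": 0, "ry": 0, "rz": 0}, {"dx": 0.015, "dy": -0.12, "dz": 0, "rx": 0, "ry": 0, "rz": 0}, {"dx": 0.015, "dy": -0.12, "dz": 0, "rx": 0, "ry": 0, "rz": 0}, {"dx": 0.015, "dy": -0.12, "dz": 0, "rx": 0, "ry": 0, "rz": 0}]'

```text
t: 14.25
eef_pos: [0.5303, -0.096, 0.2468]
tcp_rot: [3.14, -0.003, 3.134]
ft_force: [-0.0, 0.0, -2.3]
grip_width: 0.0585
gripper_force: 50.0
```

>>> drive_tool --targets '[{"dx": 0.015, "dy": -0.12, "dz": 0, "rx": 0, "ry": 0, "rz": 0}, {"dx": 0.015, "dy": -0.12, "dz": 0, "rx": 0, "ry": 0, "rz": 0}, {"dx": 0.015, "dy": -0.12, "dz": 0, "rx": 0, "ry": 0, "rz": 0}, {"dx": 0.015, "dy": -0.12, "dz": 0, "rx": 0, "ry": 0, "rz": 0}, {"dx": 0.015, "dy": -0.06, "dz": 0, "rx": 0, "ry": 0, "rz": 0}]'

```text
t: 14.67
eef_pos: [0.5068, -0.2595, 0.2466]
tcp_rot: [3.141, -0.002, 3.132]
ft_force: [1.1, 0.1, -3.0]
grip_width: 0.0582
gripper_force: 50.0
```

>>> drive_tool --targets '[{"dx": 0, "dy": 0, "dz": 0, "rx": 0, "ry": 0, "rz": 0}, {"dx": 0, "dy": 0, "dz": 0, "rx": 0, "ry": 0, "rz": 0}, {"dx": 0, "dy": 0, "dz": 0, "rx": 0, "ry": 0, "rz": 0}]'

```text
t: 14.92
eef_pos: [0.5076, -0.2555, 0.2474]
tcp_rot: [3.139, -0.001, 3.133]
ft_force: [-0.2, -0.7, -2.0]
grip_width: 0.0587
gripper_force: 50.0
```

Run:
```python
from h import *
print(ctrl.read_state()['grip_width'])
go(.517,-.2575,.215,179.5)
im,d=snap('side');cv2.imwrite('pics/s4.png',cv2.resize(im[120:330,150:400],(700,588))[...,::-1])
```

```text
0.05866843520287016
t 14.92 pos [ 0.5076 -0.2555  0.2474] yaw 179.54 units [-0.0315 -0.0066  0.1079] rows>= 1.0
rot units [ 0.0014 -0.0007  0.0004] rows 0.017537776049261704
```

View pics/s4.png

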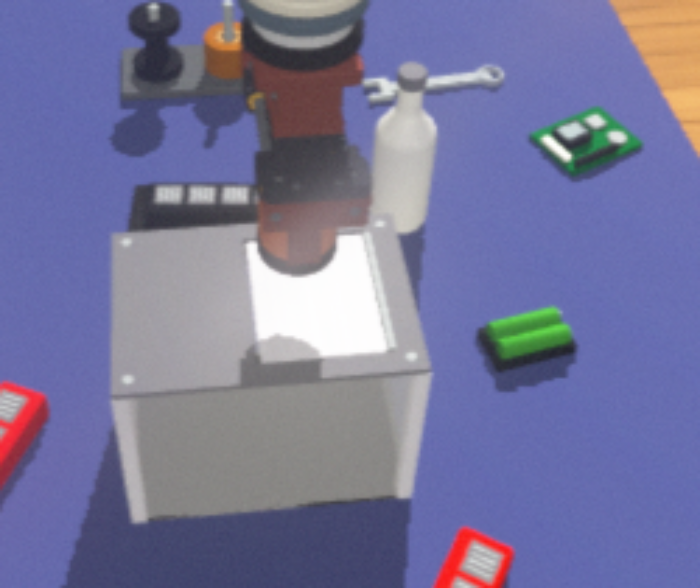

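The side crop shows the bobbin above the flap, about 10 mm too far toward -x. I'll correct that and push down.

>>> drive_tool --targets '[{"dx": -0.034, "dy": -0.006, "dz": 0.05, "rx": 0, "ry": 0, "rz": 0}, {"dx": 0, "dy": 0, "dz": 0.06, "rx": 0, "ry": 0, "rz": 0}, {"dx": 0, "dy": 0, "dz": 0.02, "rx": 0, "ry": 0, "rz": 0}, {"dx": 0, "dy": 0, "dz": 0, "rx": 0, "ry": 0, "rz": 0}, {"dx": 0, "dy": 0, "dz": 0, "rx": 0, "ry": 0, "rz": 0}]' --force 60

```text
t: 15.38
eef_pos: [0.5186, -0.2574, 0.2099]
tcp_rot: [3.141, 0.0, 3.135]
ft_force: [-0.1, 0.9, -2.4]
grip_width: 0.0585
gripper_force: 60.0
```

>>> drive_tool --targets '[{"dx": 0, "dy": 0, "dz": 0.05, "rx": 0, "ry": 0, "rz": 0}, {"dx": 0, "dy": 0, "dz": 0.05, "rx": 0, "ry": 0, "rz": 0}, {"dx": 0, "dy": 0, "dz": 0.05, "rx": 0, "ry": 0, "rz": 0}, {"dx": 0, "dy": 0, "dz": 0, "rx": 0, "ry": 0, "rz": 0}, {"dx": 0, "dy": 0, "dz": 0, "rx": 0, "ry": 0, "rz": 0}]'

```text
t: 15.8
eef_pos: [0.5174, -0.2581, 0.1654]
tcp_rot: [3.141, -0.002, 3.134]
ft_force: [-6.2, -2.2, -1.0]
grip_width: 0.058
gripper_force: 60.0
```

Run:
```python
from h import *
print(ctrl.read_state()['ft_force'])
go(.518,-.2575,.099,179.5)
```

```text
[-6.23641545 -2.17635321 -1.0026524 ]
t 15.8 pos [ 0.5174 -0.2581  0.1654] yaw 179.59 units [-0.0025  0.0017  0.2215] rows>= 2.0
rot units [ 0.0005 -0.001   0.001 ] rows 0.013152039172761962
```

>>> drive_tool --targets '[{"dx": 0, "dy": 0, "dz": 0.05, "rx": 0, "ry": 0, "rz": 0}, {"dx": 0, "dy": 0, "dz": 0.05, "rx": 0, "ry": 0, "rz": 0}, {"dx": 0, "dy": 0, "dz": 0.05, "rx": 0, "ry": 0, "rz": 0}, {"dx": 0, "dy": 0, "dz": 0.04, "rx": 0, "ry": 0, "rz": 0}, {"dx": 0, "dy": 0, "dz": 0, "rx": 0, "ry": 0, "rz": 0}]'

```text
t: 16.22
eef_pos: [0.5174, -0.2577, 0.1066]
tcp_rot: [3.14, -0.002, 3.134]
ft_force: [-3.5, 0.3, -2.4]
grip_width: 0.0582
gripper_force: 60.0
```

>>> drive_tool --targets '[{"dx": 0, "dy": 0, "dz": 0.03, "rx": 0, "ry": 0, "rz": 0}, {"dx": 0, "dy": 0, "dz": 0, "rx": 0, "ry": 0, "rz": 0}, {"dx": 0, "dy": 0, "dz": 0, "rx": 0, "ry": 0, "rz": 0}, {"dx": 0, "dy": 0, "dz": 0, "rx": 0, "ry": 0, "rz": 0}]'

```text
t: 16.55
eef_pos: [0.5186, -0.2583, 0.0992]
tcp_rot: [3.141, 0.001, 3.134]
ft_force: [-4.3, -1.0, -4.6]
grip_width: 0.0583
gripper_force: 60.0
```

Run:
```python
from h import *
go(.518,-.2575,.099,179.5)
im,d=snap('side');P=cloud('side',d);cv2.imwrite('pics/s5.png',cv2.resize(im[180:330,190:340],(600,600))[...,::-1])
```

```text
t 16.55 pos [ 0.5186 -0.2583  0.0992] yaw 179.56 units [0.0022 0.0025 0.0006] rows>= 1.0
rot units [0.0003 0.0006 0.0006] rows 0.007801791143213596
```

View pics/s5.png

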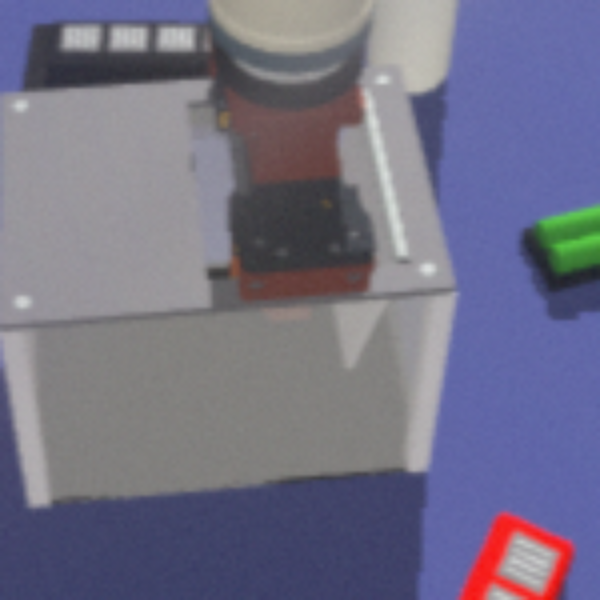

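The flap is open, hanging down at about (300,360), with the bobbin in and the gripper body just above the lid. I'll open part way, to about 75 mm, so the fingers stay within the 125 mm opening.

>>> drive_tool --targets '[{"dx": 0, "dy": 0, "dz": 0, "rx": 0, "ry": 0, "rz": 0}, {"dx": 0, "dy": 0, "dz": 0, "rx": 0, "ry": 0, "rz": 0}, {"dx": 0, "dy": 0, "dz": 0, "rx": 0, "ry": 0, "rz": 0}, {"dx": 0, "dy": 0, "dz": 0, "rx": 0, "ry": 0, "rz": 0}, {"dx": 0, "dy": 0, "dz": 0, "rx": 0, "ry": 0, "rz": 0}]' --gripper -0.7

```text
t: 17.02
eef_pos: [0.5194, -0.2584, 0.0996]
tcp_rot: [-3.141, 0.003, 3.134]
ft_force: [-2.1, 0.7, 3.1]
grip_width: 0.0747
gripper_force: 1.6
```

>>> drive_tool --targets '[{"dx": 0, "dy": 0, "dz": 0, "rx": 0, "ry": 0, "rz": 0}, {"dx": 0, "dy": 0, "dz": 0, "rx": 0, "ry": 0, "rz": 0}, {"dx": 0, "dy": 0, "dz": 0, "rx": 0, "ry": 0, "rz": 0}, {"dx": 0, "dy": 0, "dz": 0, "rx": 0, "ry": 0, "rz": 0}, {"dx": 0, "dy": 0, "dz": 0, "rx": 0, "ry": 0, "rz": 0}]'

```text
t: 17.43
eef_pos: [0.5191, -0.2584, 0.0992]
tcp_rot: [3.142, 0.002, 3.134]
ft_force: [-1.3, 0.9, 3.9]
grip_width: 0.0749
gripper_force: 1.6
```

Run:
```python
from h import *
im,d=snap('side')
for m in ctrl.mark_of('wound_mid','side'): print(m['conf'],m['location'])
hsv=cv2.cvtColor(im,cv2.COLOR_RGB2HSV); s=hsv[255:300,215:300]
v,u=np.where((s[...,0]<15)&(s[...,1]>70)); print(len(v),v.mean()+255 if len(v) else 0,u.mean()+215 if len(v) else 0)
```

```text
0 0 0
```

The force has changed sign: the bobbin's weight is gone and the flap now presses on the fingers. I'll draw straight up.

>>> drive_tool --targets '[{"dx": 0, "dy": 0, "dz": -0.04, "rx": 0, "ry": 0, "rz": 0}, {"dx": 0, "dy": 0, "dz": -0.05, "rx": 0, "ry": 0, "rz": 0}, {"dx": 0, "dy": 0, "dz": -0.05, "rx": 0, "ry": 0, "rz": 0}, {"dx": 0, "dy": 0, "dz": -0.05, "rx": 0, "ry": 0, "rz": 0}, {"dx": 0, "dy": 0, "dz": -0.05, "rx": 0, "ry": 0, "rz": 0}]'

```text
t: 17.95
eef_pos: [0.5179, -0.2581, 0.1721]
tcp_rot: [3.141, -0.0, 3.134]
ft_force: [-3.3, -0.2, 2.5]
grip_width: 0.0744
gripper_force: 1.8
```

>>> drive_tool --targets '[{"dx": 0, "dy": 0, "dz": -0.05, "rx": 0, "ry": 0, "rz": 0}, {"dx": 0, "dy": 0, "dz": -0.1, "rx": 0, "ry": 0, "rz": 0}, {"dx": 0, "dy": 0, "dz": -0.13, "rx": 0, "ry": 0, "rz": 0}, {"dx": 0, "dy": 0, "dz": -0.13, "rx": 0, "ry": 0, "rz": 0}, {"dx": 0, "dy": 0, "dz": -0.1, "rx": 0, "ry": 0, "rz": 0}]'

```text
t: 18.37
eef_pos: [0.5191, -0.2585, 0.328]
tcp_rot: [-3.141, 0.005, 3.134]
ft_force: [0.1, -0.9, 0.2]
grip_width: 0.0745
gripper_force: 0.0
```

>>> drive_tool --targets '[{"dx": 0, "dy": 0, "dz": 0, "rx": 0, "ry": 0, "rz": 0}, {"dx": 0, "dy": 0, "dz": 0, "rx": 0, "ry": 0, "rz": 0}, {"dx": 0, "dy": 0, "dz": 0, "rx": 0, "ry": 0, "rz": 0}, {"dx": 0, "dy": 0, "dz": 0, "rx": 0, "ry": 0, "rz": 0}]'

```text
t: 18.7
eef_pos: [0.5178, -0.2579, 0.3227]
tcp_rot: [3.14, -0.001, 3.134]
ft_force: [-0.4, -0.3, 0.3]
grip_width: 0.0746
gripper_force: 0.0
```

Run:
```python
from h import *
im,d=snap('side');P=cloud('side',d);X,Y,Z=P[...,0],P[...,1],P[...,2]
m=(abs(X-.5225)<.04)&(abs(Y+.2575)<.05);print('flap z',np.percentile(Z[m],[5,50,95]).round(4))
m=(X<.47)&(X>.39)&(abs(Y+.2575)<.05);print('lid z',np.percentile(Z[m],[5,50,95]).round(4))
for c in ['side','scene']:
    if c=='scene': snap(c)
    print(c,[(round(q['conf'],2),np.round(q['location'])) for q in ctrl.mark_of('wound_mid',c)])
cv2.imwrite('pics/s6.png',cv2.resize(im[120:330,150:400],(700,588))[...,::-1])
```

```text
flap z [0.1733 0.4944 0.5913]
lid z [0.1738 0.6103 0.6425]
side []
scene [(0.43, array([265., 206.]))]
```

View pics/s6.png

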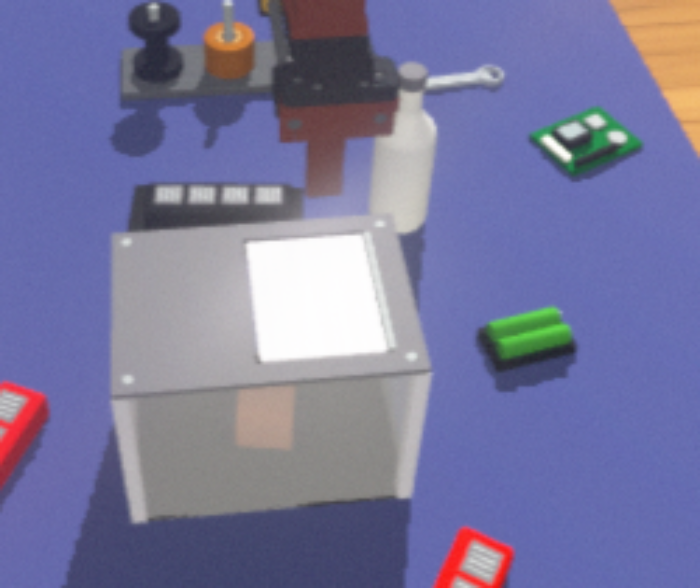

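The flap is shut and flush, and the copper winding shows through the wall at (265,418). I'll check that its height matches standing on the box floor.

Run:
```python
from h import *
k=ctrl.get_calibration('side');K=np.array(k['intrinsics']);W=np.array(k['world_to_cam'])
for zb in [.005,.03,.06,.09]:
  for z in [zb+.014,zb+.061]:
    p=K@(W@[.51,-.258-.028,z,1])[:3];p/=p[2];print(zb,'crop px',((p[0]-150)*2.8).round(),((p[1]-120)*2.8).round())
s=ctrl.read_state();print(s['t'])
```

```text
0.005 crop px 300.0 440.0
0.005 crop px 301.0 408.0
0.03 crop px 300.0 423.0
0.03 crop px 301.0 390.0
0.06 crop px 301.0 402.0
0.06 crop px 302.0 367.0
0.09 crop px 302.0 380.0
0.09 crop px 303.0 343.0
18.9
```

The winding's lower edge, at row 450, matches a bobbin resting on the floor (a hanging one would be at row 423 or less). Handing in.

```bash
python3 -c "
from bench import ctrl
print(ctrl.close_job())"
```

```text
the job is handed in; nothing more can be done
None
```

The job is handed in with no verdict returned: the last picture shows the bit case flat on the mat, the wound bobbin on the box floor, the flap shut, and the other parts apparently where they started.

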